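# Load the spacer ring on the casting core and close the keeper

## Robot

A 6-joint arm with a two-finger parallel gripper is mounted at the origin on the work surface. World frame = base frame: x ahead of the robot, y to its left, z up, the work surface at z = 0. Lengths are in m, angles in rad, forces in N, time in s.
With the tool pointing down it reaches from about 0.25 to 0.725 m from the base axis. Payload 4 kg.
Tool frame: the origin (TCP) lies between the finger pads; the fingertips stand 17 mm ahead of it and the grasp point (between the pads) lies 2 mm behind it; z points along the fingers, x is the direction in which the jaws open and shut, and the axes are right-handed (so a half turn about z gives the same grasp; the last joint's range is limited). The gripper opens to 85 mm and grips with 20 to 120 N. Pads are 22 mm wide; open, the fingers measure 114 mm over their backs; the gripper's body (76 mm by 85 mm) begins 54 mm behind the grasp point. The pads swing forward as they close: fully open they stand 13 mm farther back than shut.
Start: joints at [1.274, 0.241, 0.005, 1.335, 0, 1.571], TCP at [0.146, 0.478, 0.248] pointing down, gripper open.
Joint ranges: [-2.72, 2.72], [-1.05, 1.87], [-1.09, 1.28], [-1.99, 2.15], [-1.42, 1.44], [-3.14, 3.14]. Speed limits (rad/s): [2.79, 2.79, 3.14, 3.14, 3.14, 3.14].

## Interface

Orientations are given as a unit quaternion [x, y, z, w].
In Python, from workcell import telemetry, cams, workorder gives the robot as it stands. The module is installed in compiled form; this text tells all that it offers.
- The arm moves only by the tool apply_moves, never from a script. Its argument "moves" is a list that holds one entry, the list of rows, each a list of 4 numbers: the shift along the tool's x, y, z in mm, then the turn about the tool's z in degrees. A call has exactly 10 rows; each row shifts and turns the pose as measured when the row begins, along the tool's axes as they then stand; what a row does not reach is not made up. A row lasts 1/10 s, in which the tool goes at most 50 mm and 8.59 degrees, less where a joint would pass 70% of its speed; a pose out of reach is approached as far as the arm can. A call with a gripper value outside its range is refused whole. "hand" is the gripper's target within -1 to 1 (fully open at 1, half-way at 0, shut at -1), set as the call begins (left out, the last holds). The fingers move at their own pace and stop on an object; the grip force is fixed at half the most. Time passes only in rows, so rows that do not move let the fingers close, or fill a call up. It gives the time, the measured TCP pose, the force and the opening at its end, in the units of the state.
- telemetry.get_obs(): the state, without advancing time (a new reading comes with each control period).
- cams.camera(name): name is "scene" or "top" or "wrist"; returns a dict with "color" (384x512x3 uint8, red, green, blue), "fovy" (degrees; the focal length in pixels is half the picture's height over the tangent of half this angle, whatever the lens; pixels are square), "cx", "cy" (the principal point, pixels), "camera_from_world" (4x4, takes a point from world to camera coordinates). Camera axes: x right, y down, z forward; pixel columns grow to the right and rows downward; lengths in m; the calibration is good to about 2 mm. A picture is of the moment at which its call begins. There is no depth.
- workorder.job_done(): hands the job in, once; it reports no verdict.
The state is a dict: "clock": time; "joint_pos": joint angles; "joint_vel": joint speeds; "tau": joint torques, N m; "eef_pos": TCP position; "tool_rot": TCP orientation; "ft_force": force on the tool from outside, world axes, zero at the start; "ft_torque": the same for the moment, N m; "grip_width": finger opening in m.
Only numpy, scipy, OpenCV 4.12 (cv2) and the standard library are available. Lean on these libraries where they do the work, as an engineer would, in place of code of your own. Each camera call takes 0.05 s, during which the arm holds its last target. There are 200 camera calls.

## Task

Load the casting station: of the two white spacer rings lying on its deck, slide the one whose bore fits the steel core shaft across the deck, without lifting it off, until it slips down over the shaft and sits fully home and level in the round well. Then swing the steel keeper arm over the ring, all the way to its stop across the shaft. Leave the other ring and the cup on the deck where they are.

Things in the scene. Friction and masses are not known exactly. Their poses are not given: they have to be found in the camera images.
- station: Fixed casting station: flat aluminium deck 280 mm (its x) by 420 mm (its y) on a grey base, deck surface 70 mm above the table, no rims or rails. Origin: centre of the underside, z up. Round well 106 mm across, 30 mm deep, centred at x 0, y +90 mm; in its middle stands the steel core shaft, 42 mm across.
- core_seat (a point): Centre of the well's floor, on the shaft's axis, 30 mm below the deck surface. Axes as the station's.
- core_top (a point): Centre of the shaft's top face, 1 mm below the deck surface, so that a ring can be slid across the deck onto it.
- ring: White plastic spacer ring that fits: outer diameter 100 mm, bore 46 mm, height 40 mm, about 0.25 kg, loose on the deck. Origin: centre of its underside, z along its axis. Home in the well its underside is on the well's floor and its top stands 10 mm above the deck.
- ring_small_bore: The other white plastic ring: same outer diameter 100 mm and height 40 mm, but bore 30 mm, too small for the shaft. Loose on the deck. Origin: centre of its underside.
- cup: Grey plastic measuring cup, 70 mm tall, 56 mm across the rim, standing on the deck near its far left corner. Origin: centre of its underside.
- keeper (a joint): Angle of the keeper arm about its upright pivot (rad). 0: closed against its stop, the arm lying along the station's +x across the shaft. It grows anticlockwise seen from above: at 1.57 the arm points along the station's +y, clear of the well. Stop at 1.9. It turns with light friction and stays where left.
- keeper_pivot (a point): Pivot axis of the keeper arm at deck height: x -95 mm, y +90 mm in the station's frame, axes as the station's. Pivot boss 30 mm across, 32 mm high. The arm is a steel bar 24 mm wide, 10 mm thick, reaching 154 mm from the pivot, its underside 14 mm above the deck: it passes over a ring that is home and is blocked by one that is not.
- keeper_peg (a point): Centre of the top of the upright black peg on the keeper arm: peg 18 mm across, 145 mm from the pivot, standing 35 mm above the arm's top; its top is 59 mm above the deck. Axes: x along the arm, away from the pivot.
Things that resemble listed ones, but are neither listed nor needed, are in the scene too. Leave any orange or yellow look-alike of the ring alone. Leave any yellow look-alike of the cup alone.

How it is judged:
By the outcome, as a careful person would: the job done as asked, in the order asked, and still so for the second after the job is handed in, with the robot touching nothing.
It also fails if it takes over 61 s, if anything falls off the work surface, if the arm or the gripper's body presses on something with over 40 N, if the wrist force passes 120 N, or if a joint passes its speed limit or range.

## Working session

There is one attempt and no reset: what is moved stays moved. The work goes in short steps, Python scripts to look and compute and a tool call to move; the robot and the scene stay as the last step left them, time stands still between calls to the robot, and variables do not carry over. Pictures are saved under pics/ and viewed, about 8 in all and at most 12, crops included, and the job is handed in when it is done.

Besides the shell and the picture viewer there is one more tool, called as name([rows], argument=value, ...), one row to a line, values as JSON. apply_moves: Moves the arm, as the interface text tells. Its arguments: {"type":"object","properties":{"moves":{"type":"array"},"hand":{"type":"number"}},"required":["moves"]}

```bash
mkdir -p pics; cat > h.py <<'E'
import numpy as np, cv2
from workcell import telemetry, cams, workorder
def snap(n,save=None):
    c=cams.camera(n); 
    np.savez('last_'+n,color=c['color'],f=192/np.tan(np.radians(c['fovy']/2)),c=[c['cx'],c['cy']],T=c['camera_from_world'])
    if save: cv2.imwrite('pics/'+save,c['color'][:,:,::-1])
    return load(n)
def load(n):
    return dict(np.load('last_%s.npz'%n))
def ray(d,uv,z):
    T=d['T'];R=T[:3,:3];o=-R.T@T[:3,3]
    uv=np.atleast_2d(uv).astype(float)
    r=np.c_[(uv-d['c'])/d['f'],np.ones(len(uv))]@R
    return o+r*((z-o[2])/r[:,2])[:,None]
def proj(d,p):
    q=np.atleast_2d(p)@d['T'][:3,:3].T+d['T'][:3,3]
    return q[:,:2]/q[:,2:]*d['f']+d['c']
E
python3 - <<'E'
from h import *
a=snap('top','top1.png');b=snap('scene','scene1.png')
for d in(a,b):print(d['f'],d['c'],d['T'].round(3).tolist())
o=telemetry.get_obs();print(o['eef_pos'],o['tool_rot'],o['clock'],o['ft_force'])
E
```

```text
360.3402777279312 [258.11372036 196.38223941] [[-0.14, -0.99, -0.003, 0.036], [-0.968, 0.137, -0.212, 0.599], [0.211, -0.027, -0.977, 0.779], [0.0, 0.0, 0.0, 1.0]]
409.66428793583265 [252.98551265 187.32583743] [[-0.541, 0.841, -0.005, 0.33], [0.654, 0.417, -0.631, -0.299], [-0.528, -0.345, -0.776, 1.235], [0.0, 0.0, 0.0, 1.0]]
[0.14609414 0.47762286 0.24749715] [ 8.03893127e-01  5.94773030e-01 -7.52512314e-04  5.62977983e-04] 0.1 [ 1.48131479 -0.16348072  1.1563971 ]
```

View pics/top1.png

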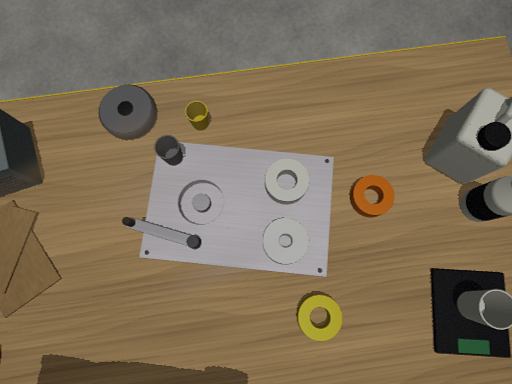

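View pics/scene1.png

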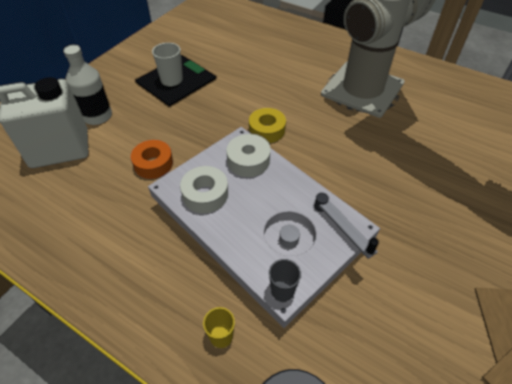

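In the top view the well is at (202,202), the pivot at (194,241) and the peg at (128,222).

Things that could be taken for the ring:
- white, big bore, (287,180)
- white, small bore, (286,241)
- orange, (373,195)
- yellow, (320,318)

I choose the white ring at (287,180). Next I check it in a close crop and measure.

```bash
cat > m.py <<'E'
from h import *
d=load('top');im=d['color'];hsv=cv2.cvtColor(im,cv2.COLOR_RGB2HSV)
crop=im[130:290,110:350];cv2.imwrite('pics/crop1.png',cv2.resize(crop,None,fx=3.2,fy=3.2,interpolation=cv2.INTER_CUBIC)[:,:,::-1])
for p in [(240,200),(287,163),(286,222),(202,202),(220,202),(350,170),(250,170)]:print(p,im[p[1],p[0]],hsv[p[1],p[0]])
E
python3 m.py
```

```text
(240, 200) [168 164 167] [158   6 168]
(287, 163) [174 174 166] [ 30  12 174]
(286, 222) [173 174 170] [ 38   6 174]
(202, 202) [143 143 145] [120   4 145]
(220, 202) [168 165 168] [150   5 168]
(350, 170) [144 120  82] [ 18 110 144]
(250, 170) [162 157 161] [156   8 162]
```

View pics/crop1.png

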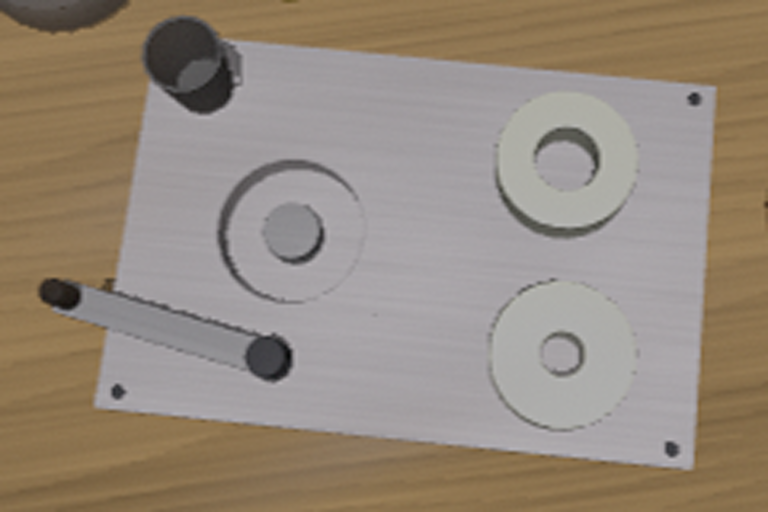

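The crop shows the big-bore ring at crop (567,160), bore/outer ≈ 0.46, and the small-bore one at (563,354), bore/outer ≈ 0.30, so the choice stands. Now I measure poses.

```bash
cat > m2.py <<'E'
from h import *
d=load('top')
S=lambda p:(np.atleast_2d(p)+.5)/3.2-.5+[110,130]
c=ray(d,S([(715,87),(693,468),(95,407)]),.07); print('corners',c.round(4).tolist(), np.linalg.norm(c[0]-c[1]),np.linalg.norm(c[2]-c[1]))
ey=c[2]-c[1];ex=c[0]-c[1]
yaw=np.mean([np.arctan2(ey[1],ey[0])-np.pi/2,np.arctan2(ex[1],ex[0])])
cen=(c[0]+c[2])/2
ex=np.array([np.cos(yaw),np.sin(yaw)]);ey=np.array([-ex[1],ex[0]])
print('yaw',np.degrees(yaw),np.degrees([np.arctan2(*(c[2]-c[1])[[1,0]])-np.pi/2,np.arctan2(*(c[0]-c[1])[[1,0]])]),'centre',cen)
print('well from corners',cen[:2]+.09*ey,'pivot',cen[:2]+.09*ey-.095*ex)
w=ray(d,S([(293,231)]),.07)[0];print('well by rim',w,'shaft',ray(d,S([(292,232)]),.069)[0])
pv=ray(d,S([(268,358)]),.102)[0];pg=ray(d,S([(54,292)]),.129)[0];print('pivot',pv,'peg',pg,np.linalg.norm((pg-pv)[:2]),'ang',np.degrees(np.arctan2(*(pg-pv)[[1,0]])-yaw))
im=d['color'].astype(int);m=((im[:,:,1]-im[:,:,2]>=2)&(im[:,:,1]>=im[:,:,0])&(im[:,:,1]>150)).astype(np.uint8)
m=cv2.morphologyEx(m,cv2.MORPH_CLOSE,np.ones((3,3),np.uint8))
for k in cv2.findContours(m,cv2.RETR_EXTERNAL,cv2.CHAIN_APPROX_NONE)[0]:
    if cv2.contourArea(k)>600 and 240<k[:,0,0].mean()<330:
        p=ray(d,k[:,0],.11)[:,:2].astype(np.float32);o,r=cv2.minEnclosingCircle(p);e=cv2.fitEllipse(p);print('ring',k[:,0].mean(0),o,r,e)
for n,p in(('big',(567,160)),('small',(563,354))):print(n,ray(d,S([p]),.11)[0])
print('cup',ray(d,S([(187,55)]),.14)[0])
E
python3 m2.py
```

```text
corners [[0.6676, -0.2382, 0.07], [0.3975, -0.1723, 0.07], [0.4972, 0.2353, 0.07]] 0.27799944938415455 0.4195953791759218
yaw -13.720007032916408 [-13.74394761 -13.69606646] centre [ 0.58243939 -0.00145009  0.07      ]
well from corners [0.60378535 0.08598188] pivot [0.51149605 0.10851374]
well by rim [0.60300992 0.08429491 0.07      ] shaft [0.60259839 0.08522575 0.069     ]
pivot [0.51068218 0.10621469 0.102     ] peg [0.57102899 0.23816071 0.129     ] 0.14509131452941565 ang 79.14255396298428
ring [285.14615385 240.38461538] (0.48507586121559143, -0.09159606695175171) 0.0492277592420578 ((0.4853038489818573, -0.09140295535326004), (0.09428124874830246, 0.09607890248298645), 92.03562927246094)
ring [286.68032787 179.22131148] (0.6188639998435974, -0.11579549312591553) 0.0489034466445446 ((0.6187359690666199, -0.11580407619476318), (0.09485670924186707, 0.0954214558005333), 22.945276260375977)
big [ 0.61756025 -0.11579275  0.11      ]
small [ 0.48465117 -0.09201818  0.11      ]
cup [0.71997865 0.13374665 0.14      ]
```

apply_moves([
  [[0,0,0,-8.5],[0,0,0,-8.5],[-37,30,0,0],[-37,30,0,0],[-37,30,0,0],[-37,30,0,0],[-37,30,0,0],[-37,30,0,0],[-37,30,0,0],[-37,30,0,0]],
], hand=-1)

```text
clock: 1.1
eef_pos: [0.3935, 0.1781, 0.2435]
tool_rot: [0.698, 0.716, -0.004, 0.001]
ft_force: [0.4, 1.2, 0.8]
grip_width: 0.0002
```

apply_moves([
  [[-37,28,0,1.4],[-37,28,0,0],[-37,28,0,0],[-37,28,0,0],[-37,28,0,0],[-37,28,0,0],[-37,28,0,0],[-37,28,0,0],[0,0,0,0],[0,0,0,0]],
])

```text
clock: 2.1
eef_pos: [0.6255, -0.138, 0.2355]
tool_rot: [0.71, 0.704, -0.007, -0.003]
ft_force: [-0.9, 0.5, -0.1]
grip_width: -0.0002
```

```bash
python3 - <<'E'
from h import *
o=telemetry.get_obs();print(o['eef_pos'],o['tool_rot'],o['joint_pos'],o['clock'])
d=snap('wrist','w1.png');print(proj(d,[[.6187,-.1158,.11],[.6032,.0852,.07],[.485,-.0915,.11]]))
E
```

```text
[ 0.62550562 -0.13801357  0.23547   ] [ 0.71038262  0.70377483 -0.0068207  -0.00331771] [-0.21366576  0.54576105  0.42550896  1.46354268 -0.00782078 -0.2042698 ] 2.1
[[283.5827978  179.80554893]
 [499.86049743 149.97197484]
 [321.72969763  -6.26660296]]
```

View pics/w1.png

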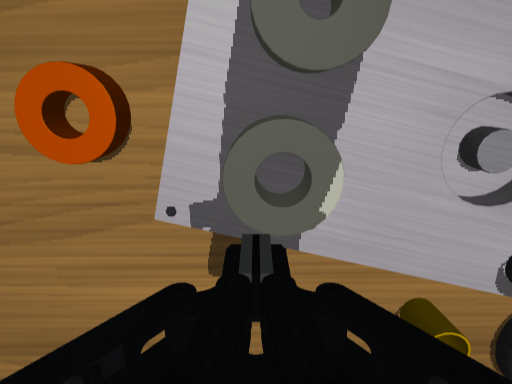

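apply_moves([
  [[8,-3,0,0],[8,-3,0,0],[4,-1,0,0],[1,0,10,0],[0,0,20,0],[0,0,20,0],[0,0,15,0],[0,0,10,0],[0,0,5,0],[0,0,0,0]],
])

```text
clock: 3.15
eef_pos: [0.6138, -0.1063, 0.1548]
tool_rot: [0.706, 0.708, -0.006, -0.002]
ft_force: [-1.1, 0.3, -0.2]
grip_width: -0.0
```

```bash
python3 - <<'E'
from h import *
o=telemetry.get_obs();print(o['eef_pos'],o['tool_rot'],o['joint_pos'],o['clock'])
d=snap('wrist','w2.png');print(proj(d,[[.6187,-.1158,.11],[.6032,.0852,.07],[.485,-.0915,.11]]))
im=d['color']
im[:,:,1]
E
```

```text
[ 0.61384102 -0.10630906  0.15481463] [ 0.70604609  0.70814134 -0.00565902 -0.00165573] [-0.16811642  0.54131046  0.20722464  1.24595135 -0.00732625 -0.17104575] 3.15
[[240.09488854 235.86360016]
 [534.4278946  191.1791038 ]
 [289.2021231  -26.78906405]]
```

View pics/w2.png

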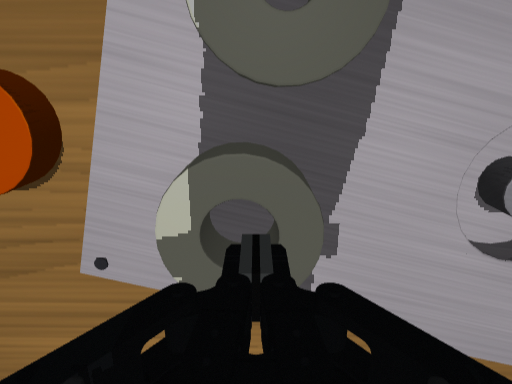

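apply_moves([
  [[-4,2,0,0],[-4,2,0,0],[-1,1,0,0],[0,0,0,0],[0,0,5,0],[0,0,5,0],[0,0,3,0],[0,0,0,0],[0,0,0,0],[0,0,0,0]],
])

```text
clock: 4.2
eef_pos: [0.6212, -0.1169, 0.1437]
tool_rot: [0.706, 0.708, -0.004, 0.001]
ft_force: [-0.1, 0.0, -0.7]
grip_width: 0.0
```

apply_moves([
  [[1,-2,4,0],[0,0,6,0],[0,0,6,0],[0,0,6,0],[0,0,6,0],[0,0,5,0],[0,0,4,0],[0,0,2,0],[0,0,0,0],[0,0,0,0]],
])

```text
clock: 5.2
eef_pos: [0.6184, -0.116, 0.1006]
tool_rot: [0.706, 0.708, -0.004, 0.0]
ft_force: [0.5, 0.4, 0.3]
grip_width: 0.0003
```

apply_moves([
  [[0,0,0,0],[0,0,0,0],[0,0,0,0],[0,0,0,0],[0,0,0,0],[0,0,0,0],[0,0,0,0],[0,0,0,0],[0,0,0,0],[0,0,0,0]],
], hand=-0.78)

```text
clock: 6.2
eef_pos: [0.6192, -0.1162, 0.1019]
tool_rot: [0.706, 0.708, -0.004, 0.001]
ft_force: [-1.3, -0.1, 0.2]
grip_width: 0.0096
```

apply_moves([
  [[0,0,0,0],[0,0,0,0],[0,0,0,0],[0,0,0,0],[0,0,0,0],[0,0,0,0],[0,0,0,0],[0,0,0,0],[0,0,0,0],[0,0,0,0]],
], hand=-0.65)

```text
clock: 7.2
eef_pos: [0.6193, -0.1162, 0.1019]
tool_rot: [0.706, 0.708, -0.004, 0.001]
ft_force: [-0.5, 0.1, -0.9]
grip_width: 0.0151
```

```bash
python3 - <<'E'
from h import *
d=snap('wrist','w3.png')
E
```

```text
(no output)
```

View pics/w3.png

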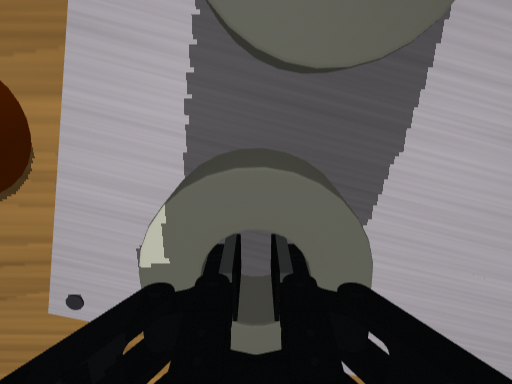

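apply_moves([
  [[0,0,0,0],[0,0,0,0],[0,0,0,0],[0,0,0,0],[0,0,0,0],[0,0,0,0],[0,0,0,0],[0,0,0,0],[0,0,0,0],[0,0,0,0]],
], hand=-0.45)

```text
clock: 8.25
eef_pos: [0.6192, -0.1162, 0.1018]
tool_rot: [0.706, 0.708, -0.004, 0.001]
ft_force: [0.3, 0.9, 0.0]
grip_width: 0.0195
```

apply_moves([
  [[0,0,0,0],[0,0,0,0],[5,0,0,0],[10,-1,0,0],[15,-1,0,0],[15,-1,0,0],[15,-1,0,0],[15,-1,0,0],[10,-1,0,0],[5,-1,0,0]],
], hand=-0.57)

```text
clock: 9.25
eef_pos: [0.6118, -0.0185, 0.1018]
tool_rot: [0.706, 0.708, -0.004, 0.003]
ft_force: [0.0, -2.1, -0.4]
grip_width: 0.0182
```

apply_moves([
  [[8,-1,0,0],[10,-1,0,0],[10,-1,0,0],[10,-1,0,0],[10,-1,0,0],[8,-1,0,0],[5,-1,0,0],[4,0,0,0],[2,0,0,0],[0,0,0,0]],
])

```text
clock: 10.25
eef_pos: [0.6041, 0.0538, 0.1018]
tool_rot: [0.706, 0.708, -0.004, 0.004]
ft_force: [0.1, -3.0, 1.2]
grip_width: 0.0183
```

apply_moves([
  [[3,0,0,0],[3,0,0,0],[3,0,0,0],[3,0,0,0],[3,0,0,0],[3,0,0,0],[3,0,0,0],[3,0,0,0],[2,0,0,0],[2,0,0,0]],
])

```text
clock: 11.25
eef_pos: [0.6038, 0.0826, 0.1011]
tool_rot: [0.707, 0.707, -0.005, 0.004]
ft_force: [0.5, -2.6, 1.5]
grip_width: 0.0184
```

apply_moves([
  [[1,0,0,0],[1,0,0,0],[1,0,0,0],[1,0,0,0],[1,0,0,0],[0,0,0,0],[0,0,0,0],[0,0,0,0],[0,0,0,0],[0,0,0,0]],
])

```text
clock: 12.25
eef_pos: [0.6027, 0.088, 0.0987]
tool_rot: [0.707, 0.707, -0.007, 0.003]
ft_force: [1.5, -1.5, -1.2]
grip_width: 0.0182
```

```bash
python3 - <<'E'
from h import *
o=telemetry.get_obs();print(o['ft_force'],o['ft_torque'])
d=snap('scene');cv2.imwrite('pics/s2.png',cv2.resize(d['color'][130:330,150:410],None,fx=3,fy=3,interpolation=cv2.INTER_CUBIC)[:,:,::-1])
E
```

```text
[ 1.45886649 -1.47226961 -1.18469589] [-0.55969443 -0.20504563 -0.02799583]
```

View pics/s2.png

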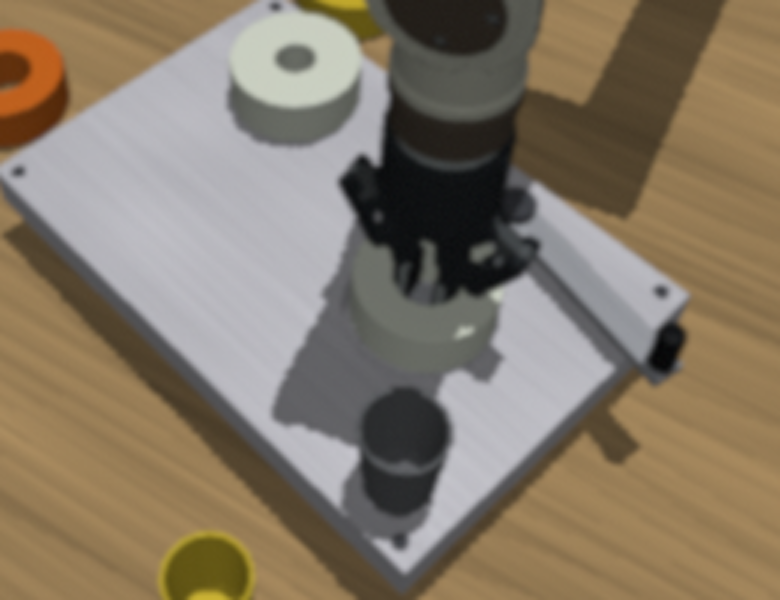

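```bash
cat > chk.py <<'E'
from h import *
def ext(im):
    im=im.astype(int);R,G,B=im[...,0],im[...,1],im[...,2]
    m=((G>=R)&(G-B>=3)&(G>60)&(G-B<25)).astype(np.uint8)
    m=cv2.morphologyEx(m,cv2.MORPH_OPEN,np.ones((3,3),np.uint8)); m[:140]=0
    k=max(cv2.findContours(m,cv2.RETR_EXTERNAL,cv2.CHAIN_APPROX_NONE)[0],key=cv2.contourArea)
    return cv2.boundingRect(k),cv2.contourArea(k)
if __name__=='__main__':
    print('ref',ext(cv2.imread('pics/w3.png')[:,:,::-1]))
    d=snap('wrist','wl.png');print('now',ext(d['color']))
    o=telemetry.get_obs();print(o['clock'],o['eef_pos'].round(4),o['ft_force'].round(1),o['ft_torque'].round(2))
E
python3 chk.py
```

```text
ref ((139, 149, 234, 142), 19296.5)
now ((139, 150, 234, 141), 19278.5)
12.35 [0.6027 0.088  0.0987] [ 0.5 -2.7 -0.6] [-0.55 -0.14  0.01]
```

View pics/wl.png

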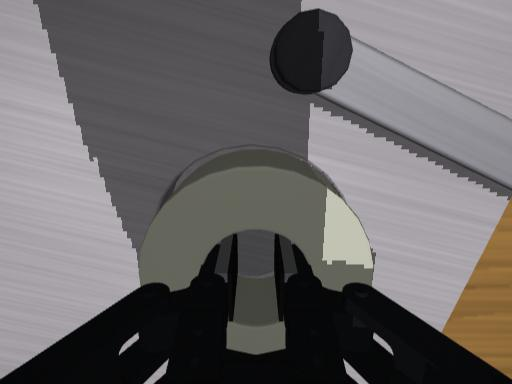

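The ring sits exactly as before relative to the fingers, but the gripper has sunk 3 mm. The ring seems to have entered the well and to be hanging on the fingers, so I close them to release it.

apply_moves([
  [[0,0,0,0],[0,0,0,0],[0,0,0,0],[0,0,0,0],[0,0,0,0],[0,0,0,0],[0,0,0,0],[0,0,0,0],[0,0,0,0],[0,0,0,0]],
], hand=-0.8)

```text
clock: 13.35
eef_pos: [0.603, 0.0909, 0.1]
tool_rot: [0.706, 0.708, -0.004, 0.001]
ft_force: [-0.3, 0.2, 0.6]
grip_width: 0.0086
```

```bash
python3 chk.py
```

```text
ref ((139, 149, 234, 142), 19296.5)
now ((151, 146, 194, 145), 15170.0)
13.4 [0.603  0.0909 0.1   ] [-0.1  0.4 -0.1] [-0.04  0.03  0.  ]
```

```bash
python3 - <<'E'
from h import *
d=load('wrist');print(d['f'])
s=snap('scene');a=d['color'];b=cv2.resize(s['color'][170:300,230:400],None,fx=2.3,fy=2.3)
out=np.zeros((384,512+b.shape[1],3),np.uint8);out[:,:512]=a;out[:b.shape[0],512:]=b
out=cv2.resize(out,None,fx=.88,fy=.88)
cv2.imwrite('pics/both.png',out[:,:,::-1])
E
```

```text
321.4523491686226
```

View pics/both.png

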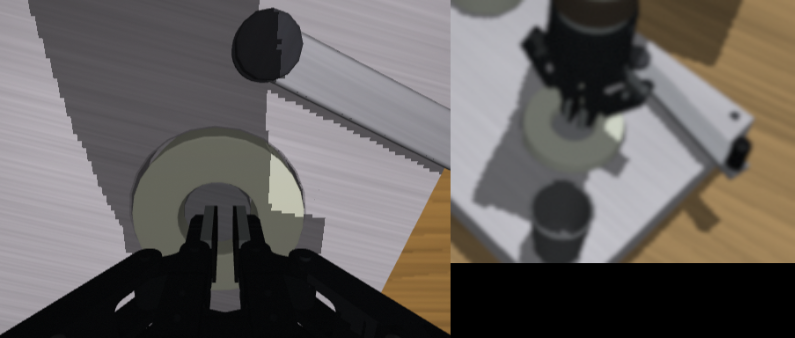

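The ring has dropped: in the wrist view its width went from 234 to 194 px, about 29 mm lower, and it now stands only slightly above the deck. I raise the tool, turn it towards the keeper peg and check the ring.

apply_moves([
  [[0,0,-10,0],[0,0,-20,0],[0,0,-20,0],[0,0,-15,0],[0,0,0,-8.5],[0,0,0,-8.5],[0,0,0,-8.5],[0,0,0,-8.5],[0,0,0,-8.5],[0,0,0,-8.5]],
])

```text
clock: 14.45
eef_pos: [0.6048, 0.0916, 0.176]
tool_rot: [0.326, 0.945, -0.003, 0.002]
ft_force: [1.0, -0.1, -1.2]
grip_width: 0.0084
```

apply_moves([
  [[10,8,0,0],[20,16,0,0],[25,20,0,0],[25,20,0,0],[20,16,0,0],[8,7,0,0],[2,1,0,0],[0,0,0,-5],[0,0,0,-5],[0,0,0,0]],
], hand=-0.4)

```text
clock: 15.45
eef_pos: [0.572, 0.2363, 0.18]
tool_rot: [0.251, 0.968, -0.001, 0.004]
ft_force: [0.6, 0.3, 0.6]
grip_width: 0.0257
```

```bash
python3 - <<'E'
from h import *
d=snap('top')
im=d['color'];cv2.imwrite('pics/t3.png',cv2.resize(im[130:290,110:350],None,fx=3.2,fy=3.2,interpolation=cv2.INTER_CUBIC)[:,:,::-1])
o=telemetry.get_obs();print(o['clock'],o['eef_pos'].round(4),o['tool_rot'].round(4))
E
```

```text
15.5 [0.572  0.2362 0.18  ] [ 0.2521  0.9677 -0.0013  0.0041]
```

View pics/t3.png

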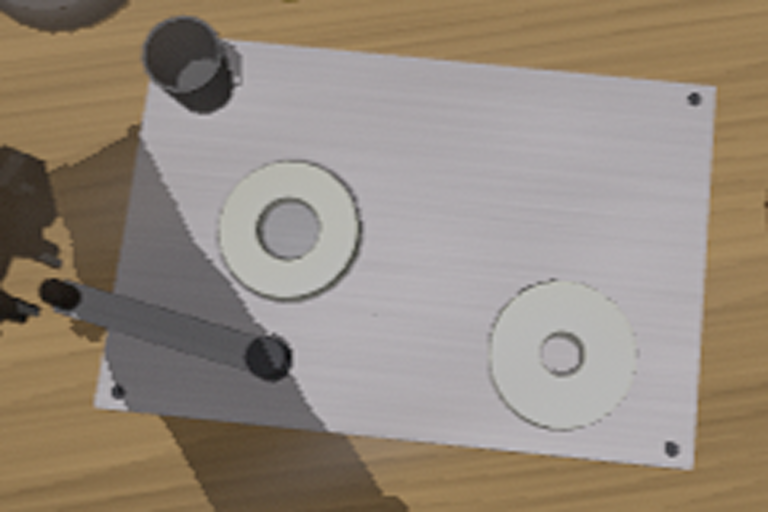

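apply_moves([
  [[1,1,5,-4],[0,0,10,0],[0,0,12,0],[0,0,12,0],[0,0,10,0],[0,0,7,0],[0,0,4,0],[0,0,0,0],[0,0,0,0],[0,0,0,0]],
], hand=-0.36)

```text
clock: 16.5
eef_pos: [0.5723, 0.234, 0.1143]
tool_rot: [0.225, 0.974, -0.002, 0.003]
ft_force: [0.0, 0.6, 0.1]
grip_width: 0.0269
```

```bash
cat > arc.py <<'E'
from h import *
import sys
o=telemetry.get_obs();p=o['eef_pos'];q=o['tool_rot'];phi=2*np.degrees(np.arctan2(q[1],q[0]))
v=p[:2]-[.5113,.1073];th=np.degrees(np.arctan2(v[1],v[0]));print(o['clock'],'z',p[2].round(4),'radius',np.hypot(*v).round(4),'theta_world',th.round(2),'keeper~',(th+13.7).round(2),'jaw-tan',(phi-90-th).round(2),o['ft_force'].round(1),o['grip_width'].round(4))
E
python3 arc.py
```

```text
Traceback (most recent call last):
  File "arc.py", line 4, in <module>
    v=p[:2]-[.5113,.1073];th=np.degrees(np.arctan2(v[1],v[0]));print(o['clock'],'z',p[2].round(4),'radius',np.hypot(*v).round(4),'theta_world',th.round(2),'keeper~',(th+13.7).round(2),'jaw-tan',(phi-90-th).round(2),o['ft_force'].round(1),o['grip_width'].round(4))
                                                                                                                                                                                                                                              ^^^^^^^^^^^^^^^^^^^^^
AttributeError: 'float' object has no attribute 'round'
```

apply_moves([
  [[-2,1,-3,0],[-5,1,0,2],[-8,1,0,3],[-10,-0.5,0,4],[-10,-0.5,0,4],[-10,-0.5,0,4],[-10,-0.5,0,4],[-10,-0.5,0,4],[-5,0,0,2],[0,0,0,0]],
])

```text
clock: 17.5
eef_pos: [0.6309, 0.192, 0.121]
tool_rot: [0.46, 0.888, 0.0, 0.004]
ft_force: [-0.1, -0.2, -0.4]
grip_width: 0.0274
```

```bash
sed -i "s/o\['grip_width'\].round(4)/o['grip_width']/" arc.py; python3 arc.py
```

```text
17.5 z 0.121 radius 0.1465 theta_world 35.31 keeper~ 49.01 jaw-tan -0.05 [-0.1 -0.2 -0.4] 0.027386986997340653
```

apply_moves([
  [[-5,-0.5,1,2],[-10,-0.5,0,4],[-10,-0.5,0,4],[-10,-0.5,0,4],[-10,-0.5,0,4],[-10,-0.5,0,4],[-10,-0.5,0,4],[-10,-0.5,0,4],[-8,0,0,3],[-5,0,0,2]],
])

```text
clock: 18.5
eef_pos: [0.6573, 0.1092, 0.1207]
tool_rot: [0.717, 0.697, 0.004, 0.003]
ft_force: [-0.5, 0.5, -0.9]
grip_width: 0.0274
```

```bash
python3 arc.py
```

```text
18.5 z 0.1207 radius 0.146 theta_world 0.75 keeper~ 14.45 jaw-tan -2.32 [-0.5  0.5 -0.9] 0.027425511728376595
```

apply_moves([
  [[-6,0,0,2],[-7,0,0,3],[-6,0,0,2],[-5,0,0,2],[-4,0,0,2],[-3,0,0,1],[-2,0,0,0],[-2,0,0,0],[-2,0,0,0],[-2,0,0,0]],
])

```text
clock: 19.5
eef_pos: [0.6525, 0.0691, 0.1212]
tool_rot: [0.79, 0.613, 0.006, 0.002]
ft_force: [1.6, 5.9, -2.0]
grip_width: 0.0276
```

```bash
python3 arc.py
```

```text
19.5 z 0.1212 radius 0.1463 theta_world -15.12 keeper~ -1.42 jaw-tan 0.67 [ 1.6  5.9 -2. ] 0.027551445890377176
```

Force is rising at keeper ≈ -1.4° by the tool, about the finger play, so it is at or near the stop. I press a little more to confirm.

apply_moves([
  [[-2,0,0,0],[-2,0,0,0],[-2,0,0,0],[-2,0,0,0],[-2,0,0,0],[-2,0,0,0],[-2,0,0,0],[-2,0,0,0],[-2,0,0,0],[-2,0,0,0]],
])

```text
clock: 20.5
eef_pos: [0.6528, 0.0692, 0.1207]
tool_rot: [0.785, 0.619, 0.022, -0.008]
ft_force: [2.2, 5.7, -1.2]
grip_width: 0.0271
```

```bash
python3 arc.py
```

```text
20.5 z 0.1207 radius 0.1465 theta_world -15.08 keeper~ -1.38 jaw-tan 1.64 [ 2.2  5.7 -1.2] 0.02709706719390723
```

apply_moves([
  [[2,0,0,0],[1,0,0,0],[0,0,0,0],[0,0,-8,0],[0,0,-15,0],[0,0,-20,0],[0,0,-20,0],[0,0,-20,0],[0,0,-10,0],[0,0,0,0]],
])

```text
clock: 21.5
eef_pos: [0.6501, 0.0657, 0.2197]
tool_rot: [0.785, 0.619, 0.019, -0.007]
ft_force: [-0.3, -0.6, 0.5]
grip_width: 0.0276
```

apply_moves([
  [[10,0,-5,0],[25,0,0,0],[30,0,0,0],[30,0,0,0],[30,0,0,0],[30,0,0,0],[25,0,0,0],[10,0,0,0],[0,0,0,0],[0,0,0,0]],
])

```text
clock: 22.5
eef_pos: [0.6924, 0.2617, 0.2217]
tool_rot: [0.785, 0.619, 0.012, -0.01]
ft_force: [0.1, -0.4, 0.3]
grip_width: 0.0275
```

```bash
cat > fin.py <<'E'
from h import *
d=snap('top','fin.png');s=snap('scene')
S=lambda p:(np.atleast_2d(p)+.5)/3.2-.5+[110,130]
a=cv2.resize(d['color'][130:290,110:350],None,fx=3.2,fy=3.2,interpolation=cv2.INTER_CUBIC)[:,:480]
b=cv2.resize(s['color'][180:300,240:340],None,fx=3.2,fy=3.2,interpolation=cv2.INTER_CUBIC)
o=np.zeros((512,800,3),np.uint8);o[:,:480]=a;o[:384,480:]=b;cv2.imwrite('pics/finc.png',o[:,:,::-1])
print(telemetry.get_obs()['eef_pos'],telemetry.get_obs()['clock'])
E
python3 fin.py
```

```text
[0.69242679 0.26080292 0.22198135] 22.6
```

View pics/finc.png

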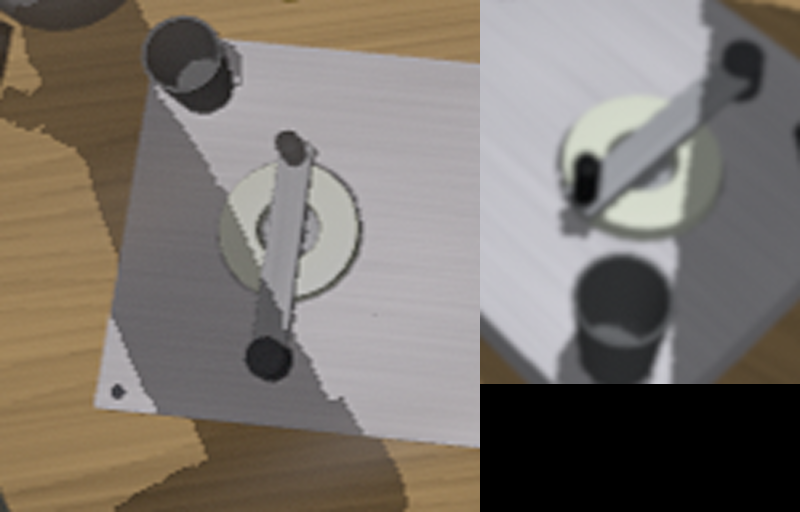

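```bash
python3 - <<'E'
from h import *
d=load('top')
S=lambda p:(np.atleast_2d(p)+.5)/3.2-.5+[110,130]
pg=ray(d,S([(287,142)]),.129)[0];v=pg[:2]-[.5108,.1065];print(pg,np.hypot(*v),'keeper deg',np.degrees(np.arctan2(v[1],v[0]))+13.72)
print('ring top',ray(d,S([(290,230)]),.08)[0],'width at .08',np.diff(ray(d,S([(219,230),(361,230)]),.08)[:,1]))
a=cv2.imread('pics/top1.png').astype(int);b=cv2.imread('pics/fin.png').astype(int)
for n,(x,y) in dict(small=(286,241),cup=(168,148)).items():print(n,abs(a-b)[y-20:y+20,x-15:x+15].mean())
E
```

```text
[0.6521842  0.07384287 0.129     ] 0.1451067921380279 keeper deg 0.7138370077262124
ring top [0.60181301 0.08500319 0.08      ] width at .08 [-0.10063735]
small 10.536944444444444
cup 10.470277777777778
```

```bash
python3 - <<'E'
from h import *
a=cv2.imread('pics/top1.png',0);b=cv2.imread('pics/fin.png',0)
print('brightness',a[300:,100:300].mean(),b[300:,100:300].mean())
for n,(x,y,r) in dict(small=(286,241,26),cup=(170,150,20)).items():
    t=a[y-r:y+r,x-r:x+r];m=cv2.matchTemplate(b[y-r-8:y+r+8,x-r-8:x+r+8],t,cv2.TM_CCOEFF_NORMED);_,v,_,l=cv2.minMaxLoc(m);print(n,v,'shift px',l[0]-8,l[1]-8)
o=telemetry.get_obs();print(o['clock'],abs(np.array(o['joint_vel'])).max())
workorder.job_done()
E
```

```text
brightness 107.03494047619047 98.4817261904762
small 0.9978610873222351 shift px 0 0
cup 0.8894416093826294 shift px 0 0
22.6 0.017057118092240246
the job is handed in; nothing more can be done
```

I slid the 46 mm bore ring across the deck with the fingers loosely inside its bore until it entered the well. Closing the fingers then let it drop over the shaft. After that I swung the keeper by its peg to the stop, withdrew the arm and handed the job in at about 22.6 s.

**Ring:** it dropped about 29 mm. In the top view it is centred in the well, and its width reads 100.6 mm when taken at home height (100 mm nominal). I judged level by eye only, though the keeper arm passed over it.

**Keeper:** it stopped moving while I kept pushing, with about 6 N on the wrist. The camera puts it at about 0.7° from closed, and I can't tell that from 0° with this calibration.

**Other ring and cup:** matching the first and last top pictures shows no pixel shift for either. An earlier raw comparison of those pictures did show differences there; I put that down to the last picture being darker. The cup's match was weaker (0.89, against 0.998 for the ring), probably because of the arm's shadow.

**Lifting:** while entering the well the ring hung on the fingers for a moment, about 3 mm down. The tool height readings show no lifting.

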